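# Open the padlock and show it to the viewing port

## Task

Set the loose glass window level and fully home on the round rim of the viewing port, so that the lens below is shielded. Then, with the padlock still lying in its nest, turn its dial clockwise, click by click, until the pointer clicks home pointing at the shackle, and pull the shackle straight out as far as it goes. Finish holding the opened padlock in the gripper, centred about ten centimetres above the glass and touching nothing else; leave the jar, loupe and screwdriver where they are.

Things in the scene. Friction and masses are not known exactly. Their poses are not given: they have to be found in the camera images.
- cover_center (a point): Loose window, 100 g: clear round glass in a dark steel frame, lying on the bench. Point on its axis, 11 mm above its underside (half-way up). Upper part: flange 64 mm diameter, 15 mm tall (7 to 22 mm above the underside), gripped across its diameter. Below it a spigot 49 mm diameter, 7 mm long, drops into the port's ring. Seated, this point is 4 mm above port_rim. z axis up.
- port_rim (a point): Centre of the mouth of the viewing port, at the level of its rim (55 mm above the bench): a black upright ring, outside diameter 61 mm, bore 55 mm, standing 25 mm proud of a fixed white housing 100 x 100 mm and 30 mm high. z axis up.
- lock_center (a point): Centre of the padlock's main part, a plain metal block lying flat, 56 mm along its x, 76 mm along its y, 28 mm thick (top 14 mm above this point); all together about 340 g. The shackle leaves the -x face; the dial is on top. It lies loose in the nest and lifts straight up out of it. The middle of its -x and +x faces (within 20 mm of y = 0) is free for fingers coming from above.
- stage: Fixed black stage with the padlock's nest; origin on the bench under the padlock's centre, axes as the padlock's. Plate 100 x 100 x 12 mm; pedestal 40 mm in x, 92 mm in y, top 40 mm up, carries the padlock. Four corner posts, 14 mm tall, hold the padlock's corners with 1.5 mm play against turning and pulling. A micrometer barrel sticks out 62 mm at +x, lower than 25 mm.
- dial_grip (a point): On the dial's upright axis, 39.5 mm above lock_center, half-way up its T-shaped grip bar. Its x axis lies along the bar and turns with the dial; the pointer (pointed, white mark) is the -x end. Black bar 12 mm wide, 16 mm tall, 40 mm long (flanks flat from 14 mm towards the pointer to 20 mm the other way), on a 10 mm stem over a disc of 45 mm diameter, whose face is 22 mm below this point.
- dial (a joint): Dial angle (rad): 0 with the pointer towards the shackle, grows anticlockwise seen from above. Clicks into a notch every 0.524 rad (30 degrees), about 0.06 N m to leave one; starts two or three clicks anticlockwise of 0; stops at -0.15 and 2.3. Only in the notch at 0 (within 0.1) can the shackle be drawn; elsewhere it gives about 1.5 mm and is blocked.
- shackle_grip (a point): Middle of the shackle's cross bar: round steel bar, 10 mm diameter, along its y axis, straight for 15 mm either way, 54 mm above the bench with nothing under it. Closed it is 70 mm from lock_center in the padlock's -x direction; the free opening inside the U is then 37 mm (x) by 38 mm (y). Axes as the padlock's; drawn out in -x, level.
- shackle (a joint): Travel of the shackle out of the padlock (m): 0 closed, 0.018 fully open (stop). Friction 1 N; it stays where it is left.
- jar: Amber glass jar with black lid, 52 mm diameter, 75 mm high, standing to the robot's left of the work; origin at the centre of its underside. Leave alone.
- loupe: Black eye loupe, 44 mm diameter, 44 mm high, beyond the work; origin at the centre of its underside. Leave alone.
- driver: Screwdriver 170 mm long lying to the robot's right of the work; leave alone.
Things that resemble listed ones, but are neither listed nor needed, are in the scene too. What is shaped like the part that bears port_rim but blue or turquoise is not meant.

How it is judged:
On the way, in this order (a step that is already met when the one before it is completed fails the run):
1. the window is seated level on the port's rim, let go, the padlock still closed (horizontal distance between cover_center and port_rim below 0.005 m and z of cover_center in the frame of port_rim between 0.002 and 0.006 m and angle between cover_center's own z axis and vertical below 0.05 rad and contact force between cover and the fingers below 0.1 N and value of joint shackle below 0.004 m), for 0.2 s.
2. the dial has clicked into the notch at the shackle, the padlock in its nest (value of joint dial between -0.1 and 0.1 rad and distance of lock_center from where it was at the start of the episode below 0.012 m), for 0.2 s.
3. the shackle is drawn out while the padlock lies in its nest (value of joint shackle above 0.014 m and distance of lock_center from where it was at the start of the episode below 0.012 m), for 0.1 s.
At the end, for the whole second after the job is handed in: Fingers hold the padlock still, shackle out 12 mm or more, its centre within 40 mm of the port axis and 65 to 190 mm above the rim, touching neither port nor window; the window sits on the rim within 5 mm of centre, 2 mm of full depth and level within 0.05 rad (value of joint shackle above 0.012 m and horizontal distance between lock_center and port_rim below 0.04 m and z of lock_center in the frame of port_rim between 0.065 and 0.19 m and contact force between lock and the fingers above 1 N and contact force between lock and port below 0.05 N and contact force between lock and cover below 0.05 N and linear speed of lock below 0.05 m/s and horizontal distance between cover_center and port_rim below 0.005 m and z of cover_center in the frame of port_rim between 0.002 and 0.006 m and angle between cover_center's own z axis and vertical below 0.05 rad); the arm keeps its last pose, push and grip.
It fails at once if a bystander (jar, loupe or screwdriver) is moved more than 20 mm (distance of any of jar, loupe, driver from where it was at the start of the episode above 0.02 m).
It also fails if it takes over 61 s, if anything falls off the work surface, if the arm or the gripper's body presses on something with over 40 N, if the wrist force passes 120 N, or if a joint passes its speed limit or range.

## Robot

A 6-joint arm with a two-finger parallel gripper is mounted at the origin on the work surface. World frame = base frame: x ahead of the robot, y to its left, z up, the work surface at z = 0. Lengths are in m, angles in rad, forces in N, time in s.
With the tool pointing down it reaches from about 0.25 to 0.8 m from the base axis. Payload 8.5 kg.
Tool frame: the origin (TCP) lies on the centre line of the jaws, within the pads' length; the fingertips stand 25 mm ahead of it and the grasp point (between the pads) lies 6 mm ahead of it; z points along the fingers, y is the direction in which the jaws open and shut (so a half turn about z gives the same grasp; the last joint's range is limited). The gripper opens to 85 mm and grips with 20 to 120 N. Pads are 22 mm wide; open, the fingers measure 114 mm over their backs; the gripper's body (76 mm by 85 mm) begins 54 mm behind the grasp point. The pads swing forward as they close: fully open they stand 13 mm farther back than shut.
Start: joints at [1.283, 0.238, -0.013, 1.319, 0, 1.571], TCP at [0.149, 0.503, 0.256] pointing down, gripper open.
Joint ranges: [-2.66, 2.66], [-1.03, 1.9], [-1.14, 1.46], [-1.82, 2.27], [-1.45, 1.34], [-3.14, 3.14]. Speed limits (rad/s): [2.22, 2.22, 2.79, 3.14, 3.14, 3.14].

## Interface

Orientations are given as a unit quaternion [w, x, y, z].
In Python, from rig import status, vision, ticket gives the robot as it stands.
- The arm moves only by the tool play_rows, never from a script. Its argument "rows" is a list of rows, each a list of 3 entries, a list of its own where there are three numbers: the shift along the tool's x, y, z in cm, then the turn about the tool's z in rad, then the gripper command: -1 is shut, 1 is fully open, values between are in proportion. In form: [[[tx, ty, tz], yaw, fingers], ...]. A call has exactly 10 rows; each row is the pose to reach, as a shift and turn from the pose commanded when the call began, along the tool's axes at that moment; what a row does not reach only later rows make up. A row lasts 1/10 s, in which the tool goes at most 50 mm and 8.59 degrees, less where a joint would pass 70% of its speed; a pose out of reach is approached as far as the arm can. A call with a gripper value outside its range is refused whole. The fingers move at their own pace and stop on an object; "squeeze" is the grip in N (left out, the last holds). Time passes only in rows, so rows that repeat a pose let the fingers close, or fill a call up. It gives the time, the measured TCP pose, the force and the opening at its end, in the units of the state.
- status.state(): the state, without advancing time (a new reading comes with each control period).
- vision.grab_frame(name): name is "side" or "top" or "wrist"; returns the picture (384x512x3 uint8, blue, green, red); there is no depth.
- vision.get_calibration(name): a dict with "K" (3x3 intrinsics, pixels), "extrinsics" (4x4, takes a point from camera to world coordinates); the wrist camera has in their place "hand_eye" (4x4, takes a point from camera to tool coordinates, whose origin is the TCP and whose axes are the flange's). Camera axes: x right, y down, z forward; pixel columns grow to the right and rows downward; lengths in m; the calibration is good to about 2 mm. A picture is of the moment at which its call begins: read the wrist's pose just before it. get_calibration takes no time and is no camera call.
- ticket.close_job(): hands the job in, once; it reports no verdict.
The state is a dict: "t": time; "joint_positions": joint angles; "joint_vel": joint speeds; "joint_efforts": joint torques, N m; "eef_pos": TCP position; "ee_rot": TCP orientation; "wrist_force": force on the tool from outside, world axes, zero at the start; "torque": the same for the moment, N m; "finger_gap": opening from 0.0 (shut) to 1.0 (fully open).
Only numpy, scipy, OpenCV 4.12 (cv2) and the standard library are available. Lean on these libraries where they do the work, as an engineer would, in place of code of your own. Each camera call takes 0.05 s, during which the arm holds its last target.

## Working session

There is one attempt and no reset: what is moved stays moved. The work goes in short steps, Python scripts to look and compute and a tool call to move; the robot and the scene stay as the last step left them, time stands still between calls to the robot, and variables do not carry over. Pictures are saved under pics/ and viewed, and the job is handed in when it is done.

Besides the shell and the picture viewer there is one more tool, called after "Request:" as name([rows], argument=value, ...), one row to a line, values as JSON. play_rows: Moves the arm, as the interface text tells. Its arguments: {"type":"object","properties":{"rows":{"type":"array"},"squeeze":{"type":"number"}},"required":["rows"]}

```bash
ls -la; mkdir -p pics
python3 - <<'E'
from rig import status, vision
import cv2, numpy as np
s=status.state(); print({k:np.round(v,3).tolist() for k,v in s.items()})
for n in ["side","top","wrist"]:
    im=vision.grab_frame(n); cv2.imwrite(f"pics/{n}0.png",im)
    c=vision.get_calibration(n); print(n,{k:np.round(v,4).tolist() for k,v in c.items()})
E
```

```text
total 12
drwxr-xr-x  3 agent agent 4096 Dec  7 14:55 .
drwxr-xr-x 23 root  root  4096 Dec  7 14:55 ..
drwxr-xr-x  2 agent agent 4096 Dec  7 14:55 pics
{'t': 0.0, 'joint_positions': [1.283, 0.239, -0.014, 1.319, -0.0, 1.571], 'joint_vel': [-0.002, -0.0, 0.0, -0.001, 0.0, -0.0], 'joint_efforts': [-0.0, -53.877, 34.644, 0.018, 0.0, 0.0], 'eef_pos': [0.149, 0.503, 0.256], 'ee_rot': [-0.0, 0.143, 0.99, -0.001], 'wrist_force': [0.147, -0.704, 0.069], 'torque': [-0.02, -0.02, -0.029], 'finger_gap': 1.001}
side {'K': [[390.2758, 0.0, 246.1223], [0.0, 390.2758, 193.3288], [0.0, 0.0, 1.0]], 'extrinsics': [[-0.9905, -0.0819, 0.1102, 0.4783], [-0.1364, 0.4955, -0.8578, 0.8576], [0.0156, -0.8648, -0.5019, 0.6099], [0.0, 0.0, 0.0, 1.0]]}
top {'K': [[380.1217, 0.0, 256.9296], [0.0, 380.1217, 189.3139], [0.0, 0.0, 1.0]], 'extrinsics': [[0.0264, -0.9871, 0.1579, 0.447], [-0.9991, -0.0313, -0.029, 0.0084], [0.0335, -0.157, -0.987, 1.0751], [0.0, 0.0, 0.0, 1.0]]}
wrist {'K': [[303.3284, 0.0, 252.4121], [0.0, 303.3284, 189.0688], [0.0, 0.0, 1.0]], 'hand_eye': [[-0.0004, -0.9608, -0.2772, 0.0716], [1.0, -0.0004, -0.0003, -0.0008], [0.0002, -0.2772, 0.9608, -0.1175], [0.0, 0.0, 0.0, 1.0]]}
```

View pics/side0.png

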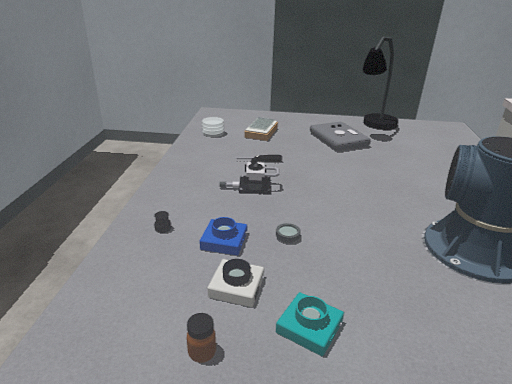

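View pics/top0.png

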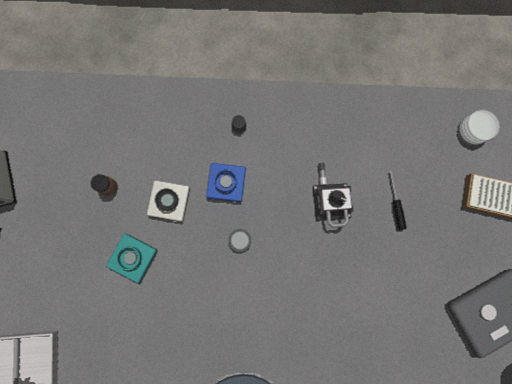

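View pics/wrist0.png

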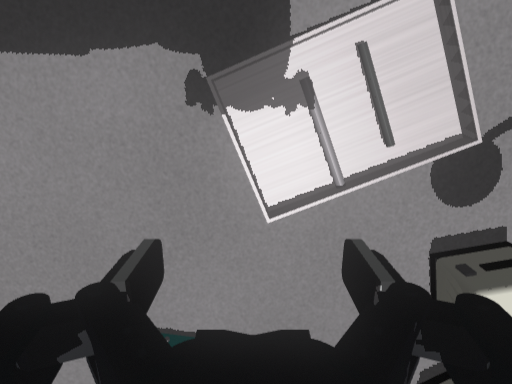

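Top view: window at about (240,240), white port with black ring at (167,200), padlock stage at (335,200) with its shackle toward image bottom. Blue and turquoise ones are decoys. I'll zoom in next.

```bash
cat > h.py <<'E'
import numpy as np, cv2
from rig import status, vision
def ray(name,uv,z):
    c=vision.get_calibration(name);K=np.array(c['K']);T=np.array(c['extrinsics'])
    d=T[:3,:3]@np.linalg.inv(K)@[uv[0],uv[1],1];o=T[:3,3]
    return o+d*(z-o[2])/d[2]
def R(q):
    w,x,y,z=q
    from scipy.spatial.transform import Rotation as Ro
    return Ro.from_quat([x,y,z,w]).as_matrix()
def wT(s):
    T=np.eye(4);T[:3,:3]=R(s['ee_rot']);T[:3,3]=s['eef_pos'];return T@np.array(vision.get_calibration('wrist')['hand_eye'])
def wray(s,uv,z):
    K=np.array(vision.get_calibration('wrist')['K']);T=wT(s)
    d=T[:3,:3]@np.linalg.inv(K)@[uv[0],uv[1],1];o=T[:3,3]
    return o+d*(z-o[2])/d[2]
def proj(name,p,s=None):
    c=vision.get_calibration(name);K=np.array(c['K']);T=wT(s) if name=='wrist' else np.array(c['extrinsics'])
    q=np.linalg.inv(T)@np.append(p,1);u=K@q[:3];return u[:2]/u[2]
E
python3 - <<'E'
import cv2, numpy as np
from h import *
im=cv2.imread('pics/top0.png')
a=im[160:260,140:260]; b=im[150:240,300:370]
cv2.imwrite('pics/a.png',cv2.resize(a,None,fx=6,fy=6,interpolation=cv2.INTER_CUBIC))
cv2.imwrite('pics/b.png',cv2.resize(b,None,fx=6,fy=6,interpolation=cv2.INTER_CUBIC))
print('cover',ray('top',(240,240),.022),'port',ray('top',(167,200),.055),'lock',ray('top',(337,198),.08), 'shackle', ray('top',(340,225),.054))
print('side cover',ray('side',(288,233),.011),'port',ray('side',(236,270),.055))
E
```

```text
cover [0.4731742  0.02020736 0.022     ] port [0.57346707 0.21917305 0.055     ] lock [ 0.58954504 -0.23460036  0.08      ] shackle [ 0.51988596 -0.24860104  0.054     ]
side cover [0.47379423 0.02039523 0.011     ] port [0.57718051 0.23267378 0.055     ]
```

View pics/a.png

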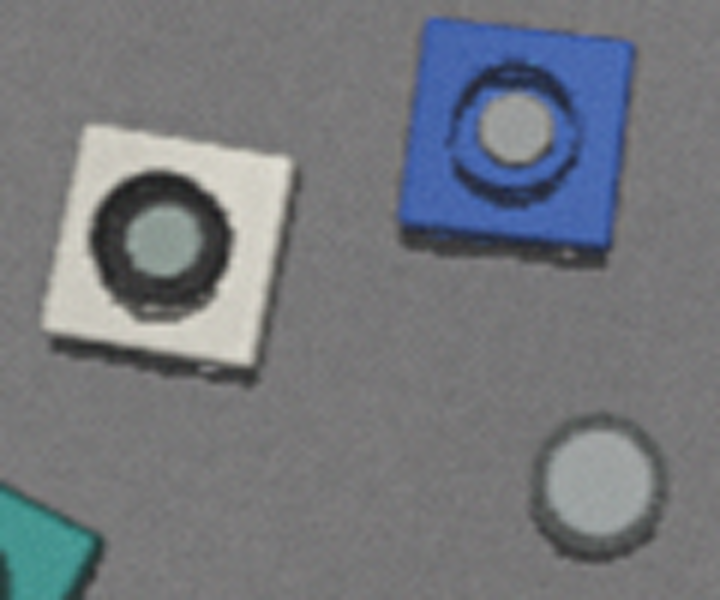

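View pics/b.png

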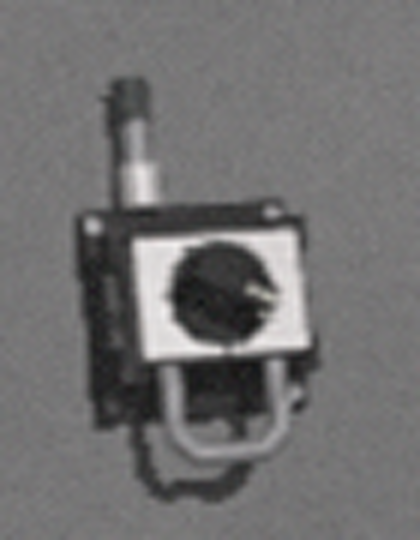

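Request:
play_rows([
  [[-48,-15,3],0,1],
  [[-48,-15,3],0,1],
  [[-48,-15,3],0,1],
  [[-48,-15,3],0,1],
  [[-48,-15,3],0,1],
  [[-48,-15,3],0,1],
  [[-48,-15,3],0,1],
  [[-48,-15,3],0,1],
  [[-48,-15,3],0,1],
  [[-48,-15,3],0,1],
])

```text
t: 1.15
eef_pos: [0.565, 0.2238, 0.2262]
ee_rot: [-0.0, 0.143, 0.99, -0.0]
wrist_force: [0.4, 1.0, 0.5]
finger_gap: 0.997
```

Run:
```python
from h import *
s=status.state(); print({k:np.round(v,3).tolist() for k,v in s.items()})
im=vision.grab_frame('wrist'); cv2.imwrite("pics/w1.png",im)
print(s['t'],wray(s,(0,0),0),proj('wrist',[.5735,.219,.055],s))
import pickle; pickle.dump(s,open('s1.pkl','wb'))
```

```text
{'t': 1.15, 'joint_positions': [0.377, 0.392, 0.132, 1.312, 0.0, 0.665], 'joint_vel': [-0.701, 0.482, 0.663, 0.175, 0.003, -0.699], 'joint_efforts': [2.685, -70.432, 30.446, -0.029, -0.201, 1.084], 'eef_pos': [0.565, 0.224, 0.226], 'ee_rot': [-0.0, 0.143, 0.99, -0.0], 'wrist_force': [0.412, 1.025, 0.481], 'torque': [0.055, -0.006, -0.0], 'finger_gap': 0.997}
1.15 [0.33067641 0.02907698 0.        ] [251.12034414 187.0331682 ]
```

View pics/w1.png

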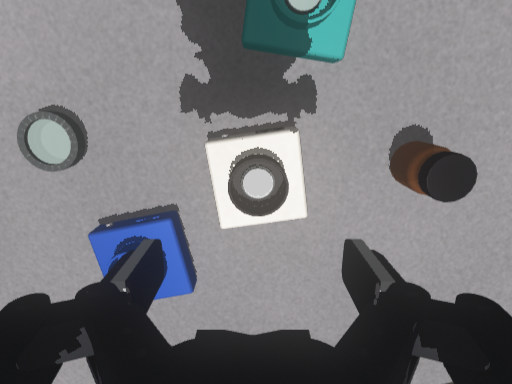

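The wrist view shows the white port ring around (258,185), with the arm still settling. I'll take one settled picture.

Run:
```python
from h import *
vision.grab_frame('side')
s=status.state(); print(s['t'],np.round(s['joint_vel'],3),np.round(s['eef_pos'],4))
im=vision.grab_frame('wrist'); cv2.imwrite("pics/w2.png",im)
import pickle; pickle.dump(s,open('s2.pkl','wb'))
a=im[110:250,190:320]; cv2.imwrite("pics/w2c.png",cv2.resize(a,None,fx=4,fy=4,interpolation=cv2.INTER_CUBIC))
g=cv2.cvtColor(im,cv2.COLOR_BGR2GRAY)
m=((g<75)).astype(np.uint8); m[:, :215]=0;m[:,300:]=0;m[:140]=0;m[225:]=0
n,l,st,ce=cv2.connectedComponentsWithStats(m)
for i in range(1,n):
    if st[i][4]>200:
        c,_=cv2.findContours((l==i).astype(np.uint8),cv2.RETR_EXTERNAL,cv2.CHAIN_APPROX_NONE)
        print(st[i],cv2.fitEllipse(cv2.convexHull(c[0])))
for p in ([.5735,.219,.055],):
    for a in np.arange(0,6.3,.785):
        pass
```

```text
1.25 [ 0.069 -0.041 -0.057  0.02   0.03   0.066] [0.5675 0.2218 0.2249]
[232 182  55  29 382] ((258.52593994140625, 186.4318389892578), (47.5835075378418, 53.48133850097656), 101.05609130859375)
```

View pics/w2c.png

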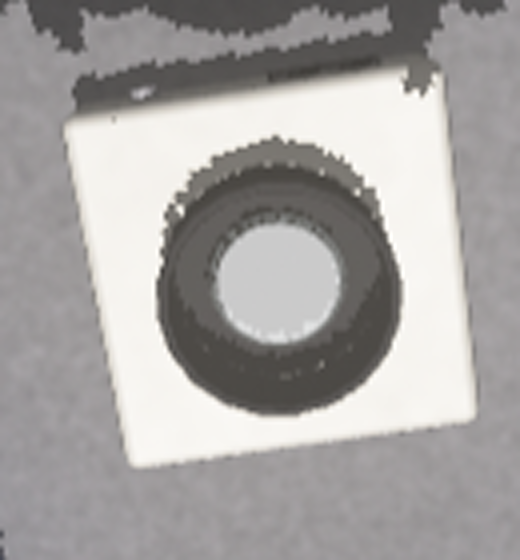

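Run:
```python
from h import *
import pickle; s=pickle.load(open('s2.pkl','rb'))
f=lambda u,v:(190+u/4-.4,110+v/4-.4)
print('ring',wray(s,f(280,290),.055))
P=[wray(s,f(*c),.03) for c in [(66,125),(438,75),(476,415),(134,467)]]
print(np.round(P,4), np.mean(P,0)); print([np.linalg.norm(P[i]-P[i-1]) for i in range(4)])
print('top',ray('top',(167,199.7),.055))
c=[(88,125),(293,160),(255,365),(43,330)]
P=[ray('top',(140+u/6-.4,160+v/6-.4),.03) for u,v in c];print(np.mean(P,0),[np.linalg.norm(P[i]-P[i-1]) for i in range(4)])
# cover from wrist in w1
T=R(s['ee_rot']); d=T.T@(np.array([.473,.020,.2])-s['eef_pos']);print(d)
```

```text
ring [0.57334128 0.22621528 0.055     ]
[[0.5221 0.1847 0.03  ]
 [0.5374 0.2791 0.03  ]
 [0.6294 0.2663 0.03  ]
 [0.6169 0.1716 0.03  ]] [0.57642219 0.22543128 0.03      ]
[np.float64(0.0957514095872983), np.float64(0.0956138878405315), np.float64(0.09286787067453972), np.float64(0.09548366652811834)]
top [0.57427808 0.21922444 0.055     ]
[0.57579076 0.22176598 0.03      ] [np.float64(0.09628666241253273), np.float64(0.09591512767690746), np.float64(0.09582122022689603), np.float64(0.09763083324963066)]
[ 0.03226586 -0.22042874  0.02520427]
```

Request:
play_rows([
  [[3.2,-22,4],0,1],
  [[3.2,-22,4],0,1],
  [[3.2,-22,4],0,1],
  [[3.2,-22,4],0,1],
  [[3.2,-22,4],0,1],
  [[3.2,-22,4],0,1],
  [[3.2,-22,4],0,1],
  [[3.2,-22,4],0,1],
  [[3.2,-22,4],0,1],
  [[3.2,-22,4],0,1],
])

```text
t: 2.3
eef_pos: [0.4707, 0.0244, 0.1865]
ee_rot: [-0.0, 0.143, 0.99, -0.0]
wrist_force: [0.2, 0.1, 0.5]
finger_gap: 0.997
```

Run:
```python
from h import *
s=status.state(); print(s['t'],np.round(s['joint_vel'],3),np.round(s['eef_pos'],4),s['ee_rot'])
im=vision.grab_frame('wrist'); cv2.imwrite("pics/w3.png",im)
import pickle; pickle.dump(s,open('s3.pkl','wb'))
u=proj('wrist',[.473,.020,.022],s); print(u)
x0,y0=int(u[0])-70,int(u[1])-70; x0=max(x0,0);y0=max(y0,0);print(x0,y0)
a=im[y0:y0+140,x0:x0+140]; cv2.imwrite("pics/w3c.png",cv2.resize(a,None,fx=4,fy=4,interpolation=cv2.INTER_CUBIC))
```

```text
2.3 [-0.003  0.002 -0.002  0.001 -0.001 -0.002] [0.4707 0.0244 0.1865] [-2.10712514e-05  1.42676890e-01  9.89769319e-01 -1.19458586e-05]
[249.6305524  182.73645519]
179 112
```

View pics/w3.png

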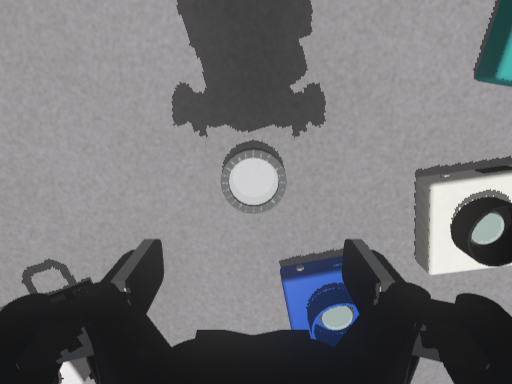

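View pics/w3c.png

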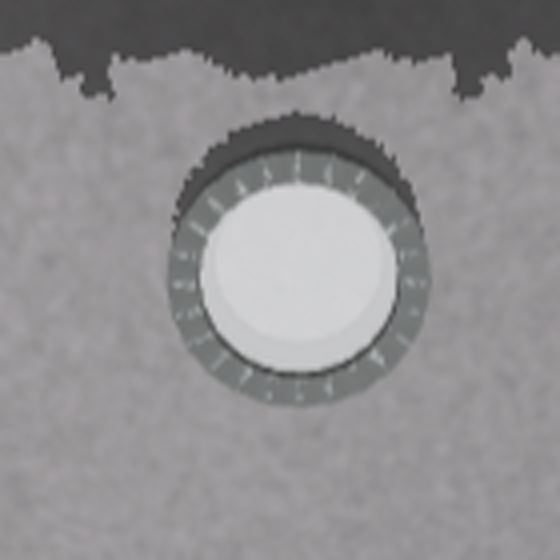

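Run:
```python
from h import *
import pickle; s=pickle.load(open('s3.pkl','rb'))
p=wray(s,(253.4,180.9),.022);print(p,ray('top',(140+600/6-.4,160+484/6-.4),.022))
print(R(s['ee_rot']).T@(p-s['eef_pos']))
print(wray(s,(485,228),.03))
```

```text
[0.47227521 0.02399187 0.022     ] [0.47241913 0.0212794  0.022     ]
[-1.59765010e-03  8.14146616e-05  1.64506796e-01]
[0.57976586 0.22800435 0.03      ]
```

Request:
play_rows([
  [[-0.15,0,4],0,1],
  [[-0.15,0,8],0,1],
  [[-0.15,0,12],0,1],
  [[-0.15,0,14.5],0,1],
  [[-0.15,0,15.9],0,1],
  [[-0.15,0,15.9],0,1],
  [[-0.15,0,15.9],0,0],
  [[-0.15,0,15.9],0,0],
  [[-0.15,0,15.9],0,0],
  [[-0.15,0,15.9],0,0],
], squeeze=30)

```text
t: 3.35
eef_pos: [0.4727, 0.0233, 0.0287]
ee_rot: [0.001, 0.143, 0.99, 0.0]
wrist_force: [-1.8, 2.0, 7.1]
finger_gap: 0.735
```

Run:
```python
from h import *
s=status.state(); print(s['t'],np.round(s['joint_vel'],3),np.round(s['eef_pos'],4),s['wrist_force'],s['finger_gap'])
im=vision.grab_frame('wrist'); cv2.imwrite("pics/w4.png",im)
```

```text
3.35 [-0.002 -0.    -0.    -0.002  0.001 -0.001] [0.4727 0.0233 0.0287] [-1.81678673  2.03341698  7.05581527] 0.7354094877037171
```

View pics/w4.png

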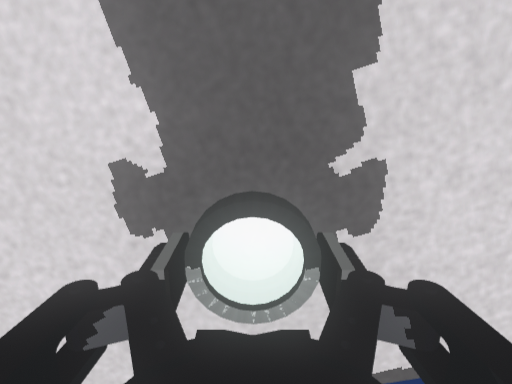

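Window gripped at gap 0.735, which is about 62 mm. The wrist view shows it centred between the pads. Lifting it next, then off to a viewpoint beside the port.

Request:
play_rows([
  [[0,0,-1],0,0],
  [[0,0,-4],0,0],
  [[0,0,-8],0,0],
  [[-2,4,-12],0,0],
  [[-4,8.8,-12],0,0],
  [[-6,13.2,-12],0,0],
  [[-8,17.6,-12],0,0],
  [[-9.4,20.7,-12],0,0],
  [[-10.1,22.3,-12],0,0],
  [[-10.1,22.3,-12],0,0],
])

```text
t: 4.4
eef_pos: [0.6331, 0.2102, 0.1476]
ee_rot: [0.0, 0.142, 0.99, 0.0]
wrist_force: [-0.6, -0.3, -1.9]
finger_gap: 0.731
```

Run:
```python
from h import *
vision.grab_frame('side')
s=status.state(); print(s['t'],np.round(s['joint_vel'],3),np.round(s['eef_pos'],4),s['ee_rot'],s['wrist_force'],s['finger_gap'])
im=vision.grab_frame('wrist'); cv2.imwrite("pics/w5.png",im)
import pickle; pickle.dump(s,open('s5.pkl','wb'))
```

```text
4.45 [-0.023 -0.028 -0.045 -0.    -0.004 -0.005] [0.6321 0.2089 0.1476] [-1.26620457e-04  1.42771281e-01  9.89755673e-01 -2.29306397e-04] [-0.12962931 -0.34084719 -0.00885169] 0.7304872428826283
```

View pics/w5.png

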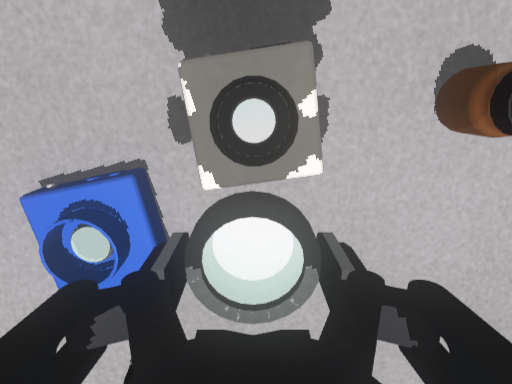

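Run:
```python
import cv2
im=cv2.imread("pics/w5.png")
cv2.imwrite("pics/w5c.png",cv2.resize(im[50:190,185:325],None,fx=5,fy=5,interpolation=cv2.INTER_CUBIC))
cv2.imwrite("pics/w5d.png",cv2.resize(im[185:330,180:325],None,fx=4,fy=4,interpolation=cv2.INTER_CUBIC))
```

```text
(no output)
```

View pics/w5c.png

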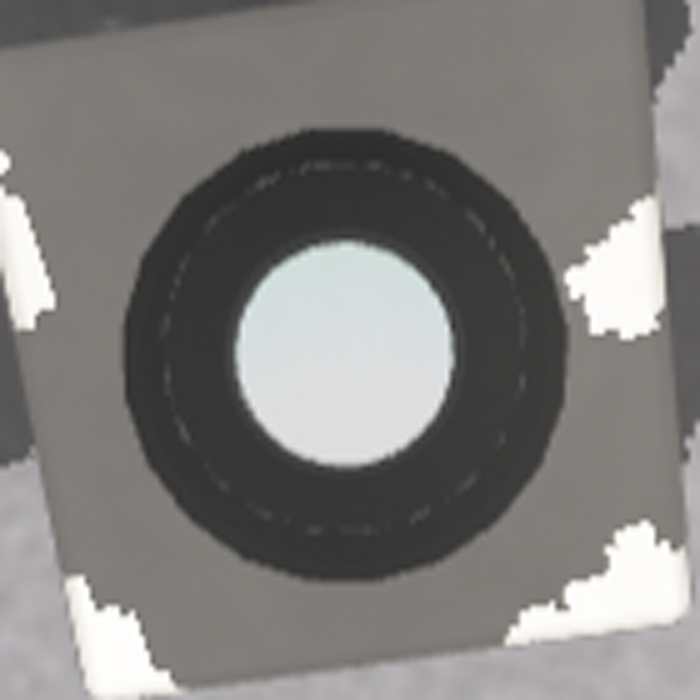

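View pics/w5d.png

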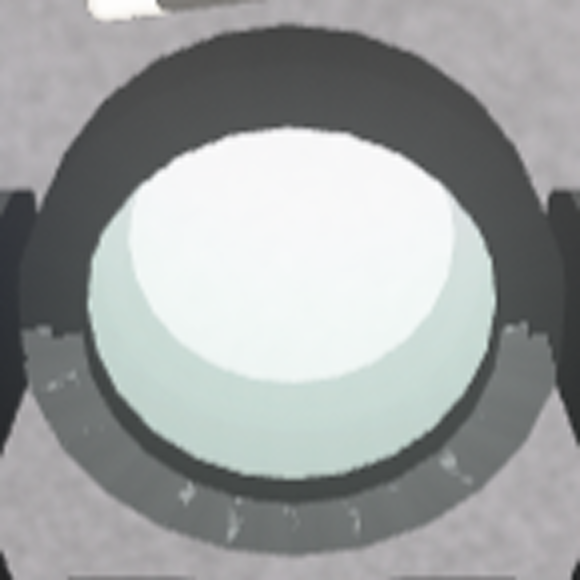

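Run:
```python
from h import *
import pickle; s=pickle.load(open('s5.pkl','rb'))
p=wray(s,(253.7,120.4),.055);print('port',p)
T=R(s['ee_rot']); pt=T.T@(p-s['eef_pos']);print('port tool',pt)
z=s['eef_pos'][2]-.0067
def tool(u,v): return (T.T@(wray(s,(u,v),z)-s['eef_pos']))
c=tool(252.5,256.7);print('cover tool',c)
L=tool(180+20/4,270);Rr=tool(180+562/4,270);t=tool(252.5,185+25/4);b=tool(252.5,185+552/4);print(L,Rr,t,b,(t+b)/2)
```

```text
port [0.57510641 0.22567243 0.055     ]
port tool [5.93478985e-02 4.41909375e-05 9.25650575e-02]
cover tool [ 0.00371108 -0.00079625  0.00670108]
[-0.00311667 -0.03196586  0.00671509] [-0.00311942  0.0305885   0.00668443] [ 0.03479683 -0.00078475  0.00670683] [-0.03229692 -0.00080957  0.00669442] [ 0.00124995 -0.00079716  0.00670062]
```

Request:
play_rows([
  [[2,0.05,0],0,0],
  [[5.85,0.05,0],0,0],
  [[5.85,0.05,1],0,0],
  [[5.85,0.05,3],0,0],
  [[5.85,0.05,5],0,0],
  [[5.85,0.05,6],0,0],
  [[5.85,0.05,6.3],0,0],
  [[5.85,0.05,6.6],0,0],
  [[5.85,0.05,6.6],0,0],
  [[5.85,0.05,6.6],0,0],
])

```text
t: 5.5
eef_pos: [0.5764, 0.2254, 0.0822]
ee_rot: [0.0, 0.143, 0.99, 0.0]
wrist_force: [0.1, -0.4, -1.4]
finger_gap: 0.735
```

Run:
```python
from h import *
s=status.state(); print(s['t'],np.round(s['eef_pos'],4),s['wrist_force'],s['torque'],s['finger_gap'])
im=vision.grab_frame('wrist'); cv2.imwrite("pics/w6.png",im)
im=vision.grab_frame('side'); cv2.imwrite("pics/s6.png",cv2.resize(im[200:340,160:340],None,fx=4,fy=4,interpolation=cv2.INTER_CUBIC))
```

```text
5.5 [0.5764 0.2254 0.0822] [ 0.11910552 -0.43602498 -1.44904663] [-0.0098129   0.00381112  0.00730088] 0.7354032512473371
```

View pics/s6.png

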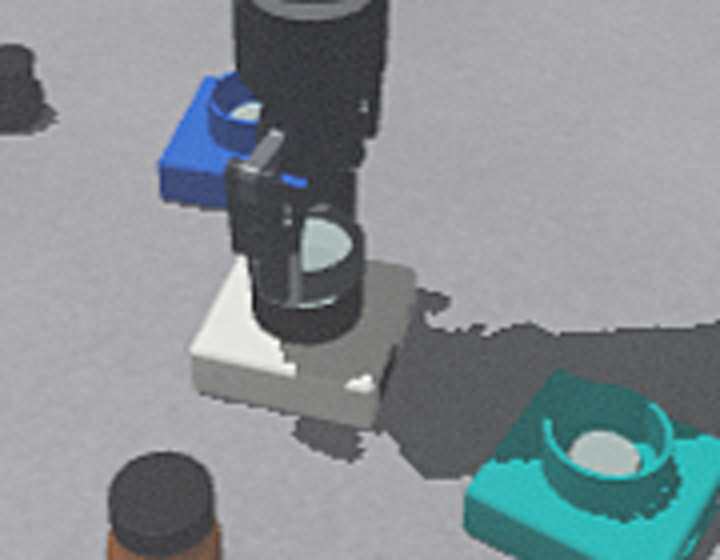

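View pics/w6.png

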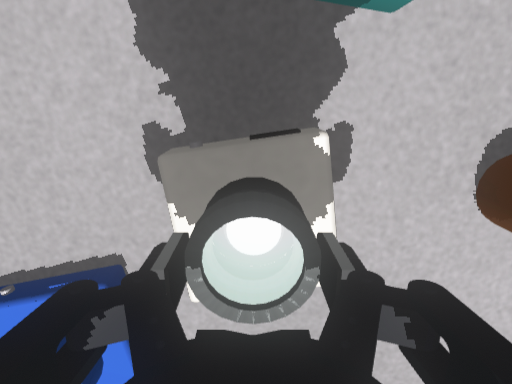

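Request:
play_rows([
  [[0,0,0.2],0,0],
  [[0,0,0.4],0,0],
  [[0,0,0.5],0,0],
  [[0,0,0.6],0,0],
  [[0,0,0.6],0,0],
  [[0,0,0.6],0,0],
  [[0,0,0.6],0,0],
  [[0,0,0.6],0,0],
  [[0,0,0.6],0,0],
  [[0,0,0.6],0,0],
])

```text
t: 6.6
eef_pos: [0.576, 0.2254, 0.0767]
ee_rot: [0.0, 0.143, 0.99, 0.0]
wrist_force: [-4.6, -1.2, 9.4]
finger_gap: 0.735
```

Request:
play_rows([
  [[0,0,0.4],0,0.3],
  [[0,0,0.4],0,1],
  [[0,0,0.4],0,1],
  [[0,0,0.4],0,1],
  [[0,0,0.4],0,1],
  [[0,0,0],0,1],
  [[-1.5,0,-5],0,1],
  [[-3.5,0,-10],0,1],
  [[-4,0,-12],0,1],
  [[-4,0,-12],0,1],
])

```text
t: 7.6
eef_pos: [0.6171, 0.2143, 0.2001]
ee_rot: [0.003, 0.144, 0.99, 0.002]
wrist_force: [-0.2, -0.3, 0.5]
finger_gap: 1.001
```

Run:
```python
from h import *
s=status.state(); print(s['t'],np.round(s['eef_pos'],4),s['wrist_force'],s['torque'],s['finger_gap'])
im=vision.grab_frame('wrist'); cv2.imwrite("pics/w7.png",im)
im=vision.grab_frame('side'); cv2.imwrite("pics/s7.png",cv2.resize(im[230:320,190:280],None,fx=6,fy=6,interpolation=cv2.INTER_CUBIC))
import pickle; pickle.dump(s,open('s7.pkl','wb'))
```

```text
7.6 [0.6171 0.2143 0.2001] [-0.19997895 -0.25327267  0.50321598] [ 0.02290188 -0.00561182 -0.00561724] 1.00137053063537
```

View pics/s7.png

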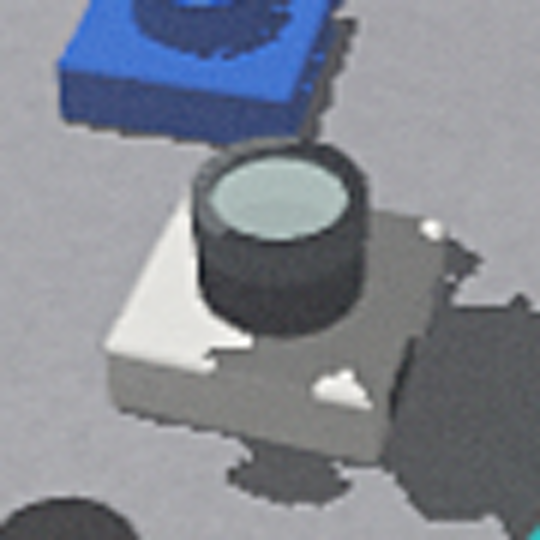

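View pics/w7.png

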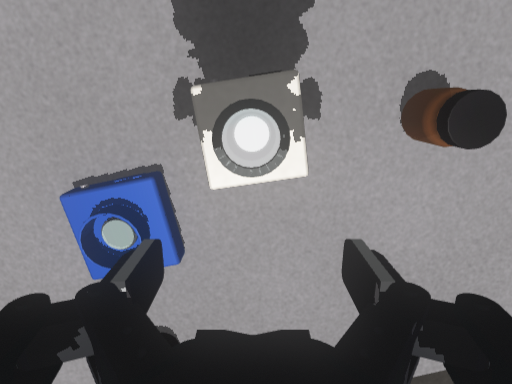

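Window is on the rim, flush and level: side crop at (280,200), wrist centre about (251,137). On to the padlock, turning the tool on the way.

Request:
play_rows([
  [[-1.1,-4.5,0],-0.15,1],
  [[-2.2,-9,0],-0.3,1],
  [[-3.3,-13.5,0],-0.45,1],
  [[-4.4,-18,0],-0.6,1],
  [[-5.6,-22.5,0],-0.75,1],
  [[-6.8,-27,0],-0.9,1],
  [[-8,-31.5,0],-1.05,1],
  [[-9.2,-36,0],-1.2,1],
  [[-10.4,-41,0],-1.35,1],
  [[-10.4,-41,0],-1.35,1],
])

```text
t: 8.7
eef_pos: [0.5961, -0.2131, 0.1934]
ee_rot: [-0.001, -0.507, 0.862, 0.001]
wrist_force: [-0.1, 1.2, -0.5]
finger_gap: 1.002
```

Run:
```python
from h import *
vision.grab_frame('top');vision.grab_frame('top')
s=status.state(); print(s['t'],np.round(s['joint_positions'],3),np.round(s['joint_vel'],3),np.round(s['eef_pos'],4),s['ee_rot'])
im=vision.grab_frame('wrist'); cv2.imwrite("pics/w8.png",im)
import pickle; pickle.dump(s,open('s8.pkl','wb'))
```

```text
8.8 [-0.338  0.449  0.141  1.265 -0.    -1.398] [ 0.045 -0.012 -0.006  0.004  0.009  0.069] [ 0.5964 -0.2099  0.1936] [-0.0010545  -0.50549829  0.86282613  0.00119876]
```

View pics/w8.png

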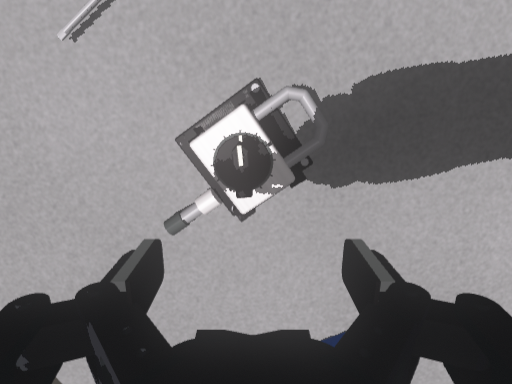

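Run:
```python
import cv2
im=cv2.imread("pics/w8.png")
cv2.imwrite("pics/w8c.png",cv2.resize(im[70:240,160:330],None,fx=4,fy=4,interpolation=cv2.INTER_CUBIC))
```

```text
(no output)
```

View pics/w8c.png

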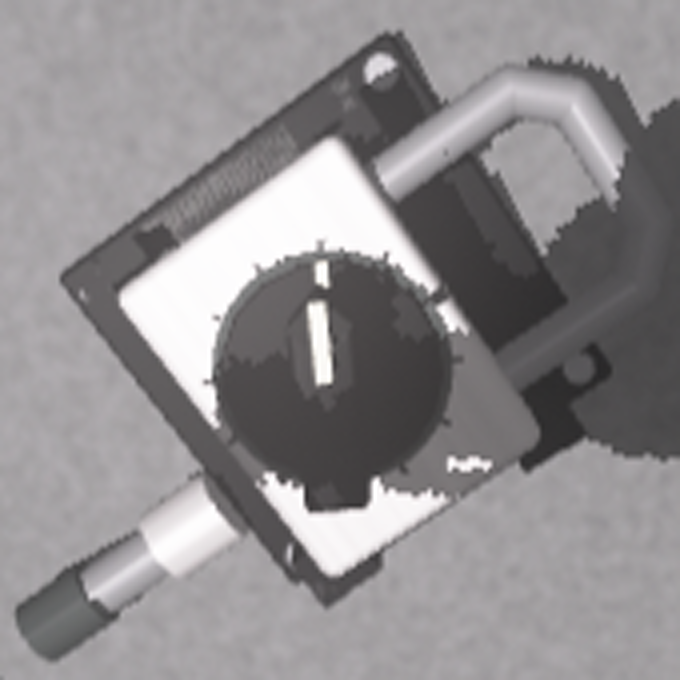

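Run:
```python
from h import *
import pickle; s=pickle.load(open('s8.pkl','rb'))
f=lambda u,v:(160+u/4-.4,70+v/4-.4)
C=[(328,140),(120,293),(330,578),(540,445)]
P=np.array([wray(s,f(*c),.068) for c in C]);print(np.round(P,4),P.mean(0))
print([round(np.linalg.norm(P[i]-P[i-1]),4) for i in range(4)])
x=(P[1]-P[0])+(P[2]-P[3]); y1=(P[1]-P[2])+(P[0]-P[3])
a=lambda v:np.degrees(np.arctan2(v[1],v[0]))
print('x ang',a(x),'y ang-90',a(y1)-90)
print('disc',wray(s,f(333.5,373),.0715))
m1=wray(s,f(315,300),.1015);m2=wray(s,f(324,385),.1015);print('mark ends',m1,m2,'ptr ang',a(m1-m2))
b=[wray(s,f(*c),.1015) for c in [(310,290),(345,390)]]
print('tick mark on disc',wray(s,f(321,272),.0715))
X=R(s['ee_rot']);print('tool y ang',a(X[:,1]),'tool x',a(X[:,0]))
# top view
g=lambda u,v:(300+u/6-.4,150+v/6-.4)
C=[(135,235),(300,232),(308,350),(147,360)]
P=np.array([ray('top',g(*c),.068) for c in C]);print(P.mean(0))
print([round(np.linalg.norm(P[i]-P[i-1]),4) for i in range(4)],a(P[0]-P[3]+P[1]-P[2]),a(P[0]-P[1]+P[3]-P[2])-90)
m=[ray('top',g(*c),.1015) for c in [(248,282),(275,300)]];print('ptr',a(m[1]-m[0]))
```

```text
[[ 0.5686 -0.2737  0.068 ]
 [ 0.6195 -0.2685  0.068 ]
 [ 0.6132 -0.1953  0.068 ]
 [ 0.5607 -0.1995  0.068 ]] [ 0.59049852 -0.23427851  0.068     ]
[np.float64(0.0747), np.float64(0.0511), np.float64(0.0735), np.float64(0.0527)]
x ang 5.16088422103561 y ang-90 -174.45663651804358
disc [ 0.58999849 -0.23414046  0.0715    ]
mark ends [ 0.58281895 -0.25157959  0.1015    ] [ 0.58891496 -0.23787245  0.1015    ] ptr ang -113.97625667517401
tick mark on disc [ 0.58214573 -0.25278628  0.0715    ]
tool y ang 150.7289020915856 tool x -119.27098875095848
[ 0.58961174 -0.23670374  0.068     ]
[np.float64(0.0566), np.float64(0.075), np.float64(0.0535), np.float64(0.0728)] 4.325294556396147 4.043026645619591
ptr -122.65902118785216
```

Run:
```python
from h import *
s=status.state(); print(s['t'],np.round(s['joint_vel'],3),np.round(s['eef_pos'],4),s['ee_rot'])
X=R(s['ee_rot']);print(X[:,:2].T, X.T@(np.array([.590,-.2343,.108])-s['eef_pos']),X.T@(np.array([.590,-.2343,.108])-[.5984,-.2082,.195]))
```

```text
8.85 [ 0.032 -0.011  0.001  0.002  0.003  0.019] [ 0.5968 -0.2087  0.194 ] [-8.61198620e-04 -5.05437468e-01  8.62862057e-01  1.13801199e-03]
[[-4.89064449e-01 -8.72247587e-01  3.35803429e-04]
 [-8.72243666e-01  4.89063342e-01  2.83445883e-03]] [ 0.02560531 -0.00687412  0.0859559 ] [ 0.02684459 -0.0056843   0.08699326]
```

Request:
play_rows([
  [[1,-0.2,2],-0.04,0.2],
  [[2.65,-0.6,5],-0.08,0.2],
  [[2.65,-0.6,5],-0.08,0.2],
  [[2.65,-0.6,5],-0.08,0.2],
  [[2.65,-0.6,5],-0.08,0.2],
  [[2.65,-0.6,5],-0.08,0.2],
  [[2.65,-0.6,5],-0.08,0.2],
  [[2.65,-0.6,5],-0.08,0.2],
  [[2.65,-0.6,5],-0.08,0.2],
  [[2.65,-0.6,5],-0.08,0.2],
], squeeze=30)

```text
t: 9.85
eef_pos: [0.5901, -0.2347, 0.1457]
ee_rot: [-0.0, -0.541, 0.841, -0.0]
wrist_force: [-0.1, 1.1, 0.1]
finger_gap: 0.597
```

Run:
```python
from h import *
s=status.state(); print(s['t'],np.round(s['joint_vel'],3),np.round(s['eef_pos'],4),s['ee_rot'],s['finger_gap'])
im=vision.grab_frame('wrist'); cv2.imwrite("pics/w9.png",im)
import pickle; pickle.dump(s,open('s9.pkl','wb'))
cv2.imwrite("pics/w9c.png",cv2.resize(im[120:320,150:350],None,fx=3.5,fy=3.5,interpolation=cv2.INTER_CUBIC))
X=R(s['ee_rot']);print(np.degrees(np.arctan2(X[1,1],X[0,1])))
# expected projection of bar points
c=np.array([.590,-.2343,.1015]);a=np.radians(-114.8);d=np.array([np.cos(a),np.sin(a),0])
for t in (-.020,0,.014): print(t,(proj('wrist',c+d*t,s)-[150,120])*3.5)
```

```text
9.85 [-0.002  0.002 -0.001 -0.003 -0.    -0.002] [ 0.5901 -0.2347  0.1457] [-1.86029119e-07 -5.40521904e-01  8.41329937e-01 -8.99002309e-05] 0.5972745016284139
155.43834914732062
-0.02 [354.33347649 496.52615932]
0 [354.6521269  388.29074938]
0.014 [354.88749078 308.34512437]
```

View pics/w9c.png

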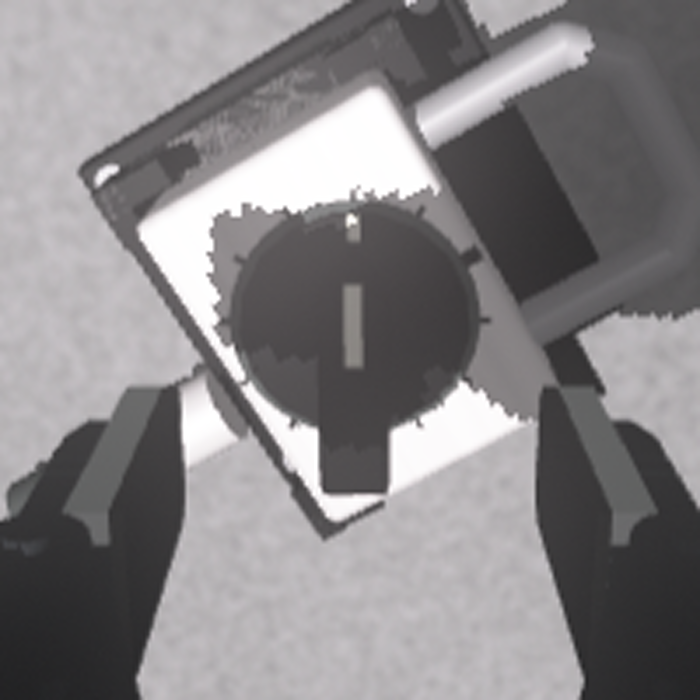

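Dial bar is vertical in the crop at column about 354, midway between the pads. Lowering and gripping it.

Request:
play_rows([
  [[0,0,1.5],0,0.2],
  [[0,0,3],0,0.2],
  [[0,0,3.7],0,0.2],
  [[0,0,3.7],0,0.2],
  [[0,0,3.7],0,-1],
  [[0,0,3.7],0,-1],
  [[0,0,3.7],0,-1],
  [[0,0,3.7],0,-1],
  [[0,0,3.7],0,-1],
  [[0,0,3.7],0,-1],
], squeeze=30)

```text
t: 10.9
eef_pos: [0.5908, -0.235, 0.1093]
ee_rot: [0.001, -0.541, 0.841, -0.001]
wrist_force: [1.8, -1.3, 4.7]
finger_gap: 0.131
```

Run:
```python
from h import *
s=status.state(); print(s['t'],np.round(s['joint_vel'],3),np.round(s['eef_pos'],4),s['wrist_force'],s['torque'],s['finger_gap'])
im=vision.grab_frame('wrist'); cv2.imwrite("pics/w10.png",im)
```

```text
10.9 [-0.     0.001 -0.001 -0.001  0.001  0.001] [ 0.5908 -0.235   0.1093] [ 1.75154386 -1.27093855  4.67184375] [-0.11830294 -0.48933052  0.05271612] 0.13107810715271861
```

View pics/w10.png

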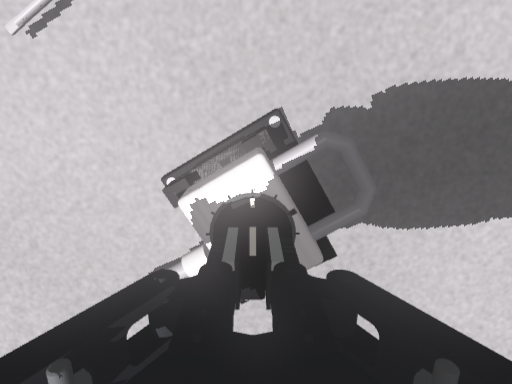

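Request:
play_rows([
  [[0,0,0],0.12,-1],
  [[0,0,0],0.24,-1],
  [[0,0,0],0.36,-1],
  [[0,0,0],0.48,-1],
  [[0,0,0],0.6,-1],
  [[0,0,0],0.72,-1],
  [[0,0,0],0.84,-1],
  [[0,0,0],0.96,-1],
  [[0,0,0],1.05,-1],
  [[0,0,0],1.05,-1],
])

```text
t: 11.95
eef_pos: [0.5901, -0.234, 0.1092]
ee_rot: [0.0, -0.045, 0.999, 0.001]
wrist_force: [0.9, 3.4, 7.5]
finger_gap: 0.133
```

Run:
```python
from h import *
s=status.state(); print(s['t'],np.round(s['joint_vel'],3),np.round(s['eef_pos'],4),s['wrist_force'],s['torque'],s['finger_gap'])
im=vision.grab_frame('wrist'); cv2.imwrite("pics/w11.png",im)
s=status.state();X=R(s['ee_rot']);print(np.degrees(np.arctan2(X[1,1],X[0,1])),s['joint_vel'],s['torque'])
```

```text
11.95 [-0.    -0.     0.    -0.    -0.001 -0.08 ] [ 0.5901 -0.234   0.1092] [0.85322794 3.41178538 7.53400193] [ 0.67223749  0.06920141 -0.07278765] 0.13256450979928558
95.25137785375395 [ 2.32404825e-03 -1.05556579e-03  2.59878997e-03 -9.81107945e-04
  8.88767674e-05 -2.47746567e-02] [ 0.73161714  0.11099624 -0.07499333]
```

View pics/w11.png

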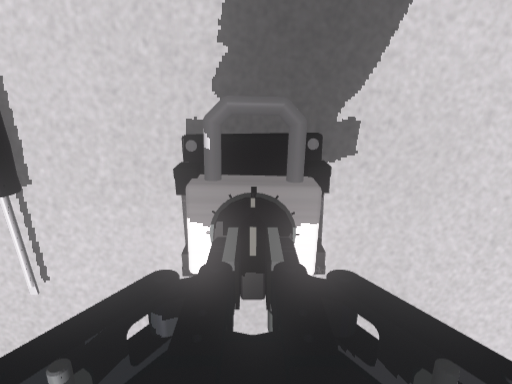

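Pointer at (253,190) now points at the shackle and the grip angle matches the 185° direction. Releasing and moving over the shackle bar.

Request:
play_rows([
  [[0,0,0],1.05,0.2],
  [[0,0,0],0,0.2],
  [[0,0,0],0,0.2],
  [[0,0,0],0,0.2],
  [[0,0,-2.5],0,0.2],
  [[0,0,-5],0,0.2],
  [[2,0,-5],-0.15,0.2],
  [[4,0,-5],-0.3,0.2],
  [[6,0,-5],-0.45,0],
  [[7,0,-5],-0.6,-0.2],
])

```text
t: 13.0
eef_pos: [0.5186, -0.2411, 0.1585]
ee_rot: [-0.0, -0.341, 0.94, 0.0]
wrist_force: [0.9, 0.6, -0.1]
finger_gap: 0.405
```

I mistakenly put yaw 1.05 in row 1, which may have nudged the dial (limited to 0.15 rad). I'll check it now.

Run:
```python
from h import *
s=status.state(); print(s['t'],np.round(s['joint_vel'],3),np.round(s['eef_pos'],4),s['finger_gap'])
im=vision.grab_frame('wrist'); cv2.imwrite("pics/w12.png",im)
im=vision.grab_frame('top'); cv2.imwrite("pics/t12.png",cv2.resize(im[130:260,270:400],None,fx=5,fy=5,interpolation=cv2.INTER_CUBIC))
```

```text
13.0 [-0.081 -0.128 -0.198 -0.084  0.006 -1.569] [ 0.5186 -0.2411  0.1585] 0.4052198461934877
```

View pics/w12.png

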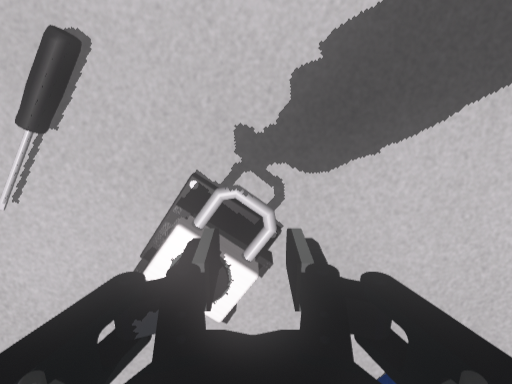

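View pics/t12.png

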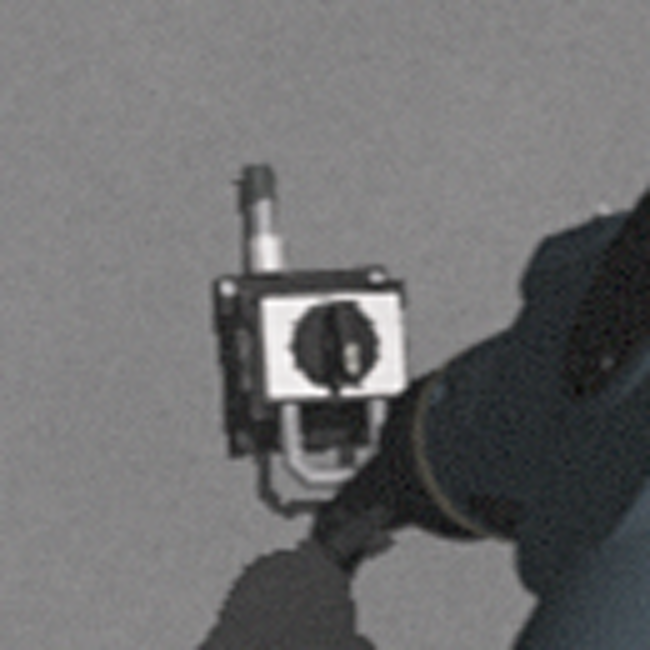

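Request:
play_rows([
  [[-1.7,2.5,0],-0.15,-0.2],
  [[-3.4,5,0],-0.3,-0.2],
  [[-3.4,5,0],-0.45,-0.2],
  [[-3.4,5,0],-0.6,-0.2],
  [[-3.4,5,0],-0.75,-0.2],
  [[-3.4,5,0],-0.9,-0.2],
  [[-3.4,5,0],-0.97,-0.2],
  [[-3.4,5,0],-0.97,-0.2],
  [[-3.4,5,0],-0.97,-0.2],
  [[-3.4,5,0],-0.97,-0.2],
])

```text
t: 14.1
eef_pos: [0.5149, -0.1809, 0.1585]
ee_rot: [0.0, 0.737, -0.675, -0.0]
wrist_force: [-0.4, 0.2, -0.1]
finger_gap: 0.399
```

Run:
```python
from h import *
s=status.state(); print(s['t'],np.round(s['joint_vel'],3),np.round(s['eef_pos'],4),s['ee_rot'],s['finger_gap'])
im=vision.grab_frame('wrist'); cv2.imwrite("pics/w13.png",im)
import pickle; pickle.dump(s,open('s13.pkl','wb'))
cv2.imwrite("pics/w13c.png",cv2.resize(im[50:250,80:330],None,fx=3,fy=3,interpolation=cv2.INTER_CUBIC))
```

```text
14.1 [-0.001 -0.002 -0.003  0.    -0.001 -0.02 ] [ 0.5149 -0.1809  0.1585] [ 5.76784762e-05  7.37447595e-01 -6.75404354e-01 -1.44372502e-05] 0.39917453228812877
```

View pics/w13c.png

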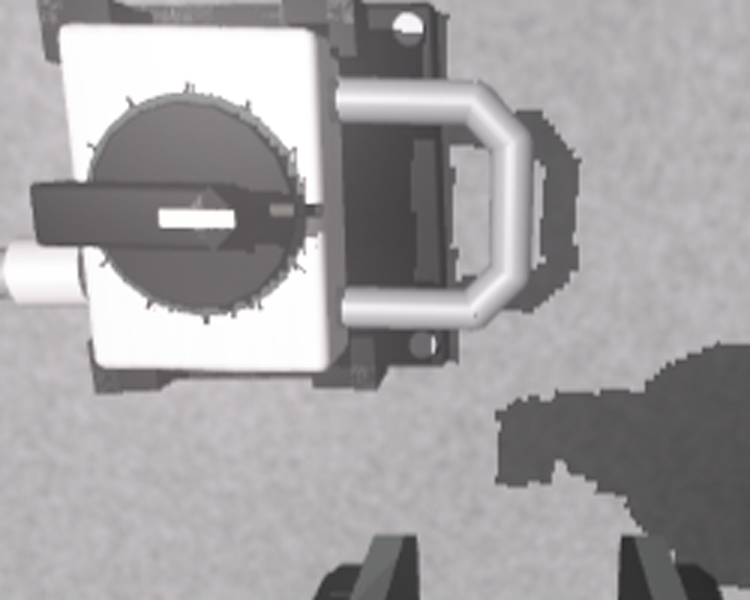

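Run:
```python
from h import *
import pickle; s=pickle.load(open('s13.pkl','rb'))
f=lambda u,v:(80+u/3-.4,50+v/3-.4)
p=wray(s,f(511,205),.054);print('bar',p,[.5203,-.2406])
p2=wray(s,f(199,204),.0715);print('disc',p2)
X=R(s['ee_rot']);a=lambda v:np.degrees(np.arctan2(v[1],v[0]));print(a(X[:,1]),a(p-p2),np.linalg.norm((p-p2)[:2]))
m=[wray(s,f(*c),.1015) for c in((160,216),(235,218),(34,212),(300,212))];print('ptr',a(m[1]-m[0]),a(m[3]-m[2]))
e=[wray(s,f(*c),.054) for c in((497,190),(497,240))];print('bar dir',a(e[0]-e[1]))
print(X.T@(p-s['eef_pos']),X.T@(np.array([.5203,-.2406,.065])-s['eef_pos']))
```

```text
bar [ 0.52044994 -0.24022766  0.054     ] [0.5203, -0.2406]
disc [ 0.58846505 -0.23541606  0.0715    ]
-174.97111726963075 -175.95346029084536 0.06818509585854791
ptr -176.5023961233012 -175.0026084297354
bar dir -85.3736059295901
[ 0.05954822 -0.00038914  0.10447598] [ 0.05990661 -0.00020599  0.09347602]
```

Dial is home, with its mark lined up with the index at crop (313,210). The shackle bar is at (0.5204,-0.2402), where geometry predicted. Next: descend and grip it.

Request:
play_rows([
  [[3,0,0],0,-0.2],
  [[6,0,1],0,-0.2],
  [[6,0,3],0,-0.2],
  [[6,0,6],0,-0.2],
  [[6,0,8.5],0,-0.2],
  [[6,0,9.3],0,-0.2],
  [[6,0,9.3],0,-0.2],
  [[6,0,9.3],0,-1],
  [[6,0,9.3],0,-1],
  [[6,0,9.3],0,-1],
], squeeze=40)

```text
t: 15.15
eef_pos: [0.521, -0.2412, 0.0669]
ee_rot: [-0.0, 0.739, -0.674, 0.001]
wrist_force: [0.8, -0.8, 0.8]
finger_gap: 0.096
```

Run:
```python
from h import *
s=status.state(); print(s['t'],np.round(s['joint_vel'],3),np.round(s['eef_pos'],4),s['wrist_force'],s['torque'],s['finger_gap'])
im=vision.grab_frame('wrist'); cv2.imwrite("pics/w14.png",im)
```

```text
15.15 [-0.001  0.001 -0.004 -0.005  0.    -0.002] [ 0.521  -0.2412  0.0669] [ 0.83585954 -0.82332107  0.82323489] [-0.17434386 -0.15919745 -0.10214722] 0.09619864989385443
```

View pics/w14.png

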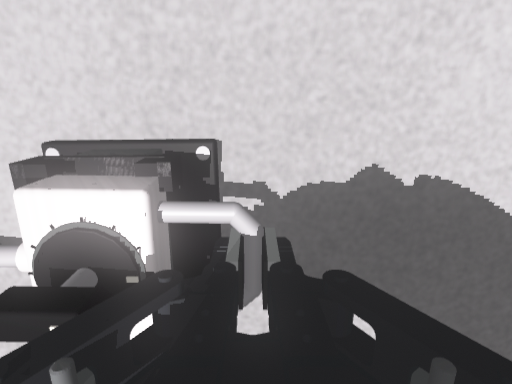

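Request:
play_rows([
  [[0,0,0],0,-1],
  [[0,0.3,0],0,-1],
  [[0,0.6,0],0,-1],
  [[0,0.9,0],0,-1],
  [[0,1.2,0],0,-1],
  [[0,1.5,0],0,-1],
  [[0,1.8,0],0,-1],
  [[0,1.9,0],0,-1],
  [[0,1.9,0],0,-1],
  [[0,1.9,0],0,-1],
])

```text
t: 16.2
eef_pos: [0.503, -0.2429, 0.0662]
ee_rot: [-0.001, 0.739, -0.674, 0.002]
wrist_force: [7.5, -3.3, 0.9]
finger_gap: 0.095
```

Run:
```python
from h import *
s=status.state(); print(s['t'],np.round(s['joint_vel'],3),np.round(s['eef_pos'],4),s['wrist_force'],s['torque'],s['finger_gap'])
im=vision.grab_frame('wrist'); cv2.imwrite("pics/w15.png",im)
```

```text
16.2 [-0.     0.     0.001 -0.001 -0.    -0.001] [ 0.503  -0.2429  0.0662] [ 7.54529638 -3.28155515  0.88608443] [-0.55228403 -1.5340357   0.07519919] 0.09534962395171306
```

View pics/w15.png

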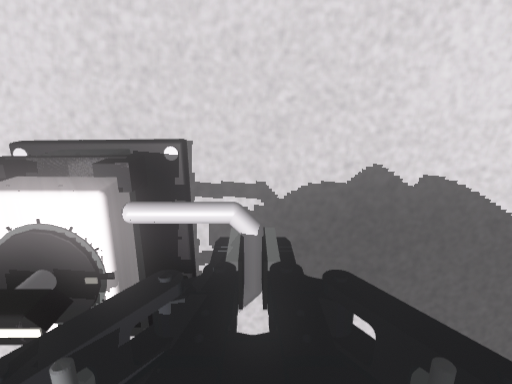

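Shackle drawn 18 mm to its stop, with 7.5 N on the wrist. Releasing, rising, and moving over the padlock.

Request:
play_rows([
  [[0,-0.1,0],0,-0.2],
  [[0,-0.1,0],0,-0.2],
  [[0,-0.1,0],0,-0.2],
  [[0,-0.1,0],0,-0.2],
  [[0,-0.1,-4],0,-0.2],
  [[0,-0.1,-8],0,-0.2],
  [[0,-0.5,-9.5],0,0],
  [[-2,-5,-9.5],0,1],
  [[-2.5,-8.7,-9.5],0,1],
  [[-2.5,-8.7,-9.5],0,1],
])

```text
t: 17.25
eef_pos: [0.5892, -0.2083, 0.1601]
ee_rot: [-0.001, 0.74, -0.673, 0.001]
wrist_force: [-0.5, -0.0, -0.2]
finger_gap: 0.979
```

Run:
```python
from h import *
vision.grab_frame('top');vision.grab_frame('top');im=vision.grab_frame('side');cv2.imwrite("pics/s16.png",im)
s=status.state(); print(s['t'],np.round(s['joint_vel'],3),np.round(s['eef_pos'],4),s['wrist_force'],s['finger_gap'])
im=vision.grab_frame('wrist'); cv2.imwrite("pics/w16.png",im)
import pickle; pickle.dump(s,open('s16.pkl','wb'))
cv2.imwrite("pics/w16c.png",cv2.resize(im[90:290,160:400],None,fx=3,fy=3,interpolation=cv2.INTER_CUBIC))
```

```text
17.4 [-0.015 -0.014 -0.014 -0.    -0.001 -0.   ] [ 0.5848 -0.2094  0.1599] [-0.63706683 -0.67231061  0.35763363] 0.9983785450480411
```

View pics/w16c.png

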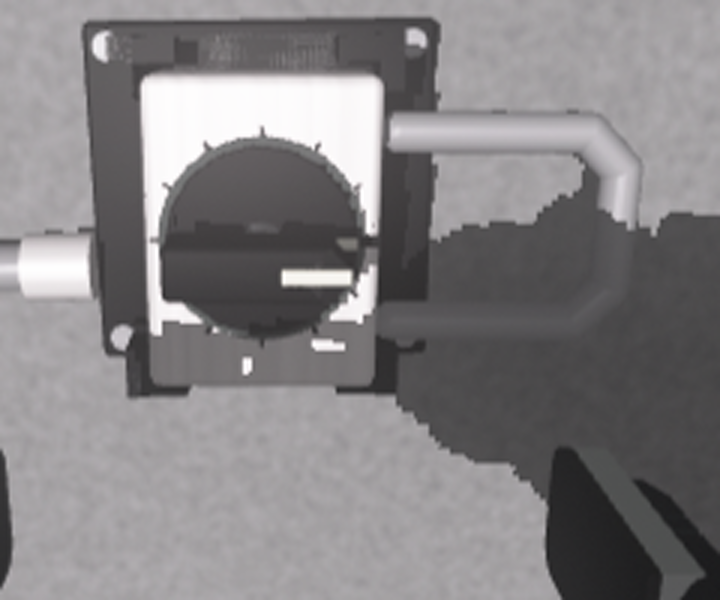

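Run:
```python
from h import *
import pickle; s=pickle.load(open('s16.pkl','rb'))
f=lambda u,v:(160+u/3-.4,90+v/3-.4)
X=R(s['ee_rot']);a=lambda v:np.degrees(np.arctan2(v[1],v[0]))
for n,p in(('disc',wray(s,f(263.5,238),.0715)),('face',np.mean([wray(s,f(*c),.068) for c in((141,75),(383,75),(378,385),(152,385))],0))):
    print(n,p,X.T@(p-s['eef_pos']))
b=wray(s,f(617,227),.054);print('bar',b)
print(a(X[:,1]))
s=status.state();print(s['eef_pos'])
```

```text
disc [ 0.58915785 -0.23495507  0.0715    ] [ 0.02590632 -0.00211288  0.08842047]
face [ 0.58911585 -0.23429811  0.068     ] [ 0.02525015 -0.00213722  0.09192078]
bar [ 0.50117829 -0.24190104  0.054     ]
-174.73918197829863
[ 0.58452638 -0.20964012  0.16015089]
```

Request:
play_rows([
  [[2.55,-0.22,0],0,1],
  [[2.55,-0.22,2.5],0,1],
  [[2.55,-0.22,5],0,1],
  [[2.55,-0.22,7.5],0,1],
  [[2.55,-0.22,9],0,1],
  [[2.55,-0.22,9.9],0,1],
  [[2.55,-0.22,9.9],0,1],
  [[2.55,-0.22,9.9],0,-0.2],
  [[2.55,-0.22,9.9],0,-0.2],
  [[2.55,-0.22,9.9],0,-0.2],
], squeeze=60)

```text
t: 18.45
eef_pos: [0.591, -0.2351, 0.0631]
ee_rot: [-0.001, 0.739, -0.674, 0.001]
wrist_force: [0.8, 0.7, 3.9]
finger_gap: 0.645
```

Run:
```python
from h import *
s=status.state(); print(s['t'],np.round(s['joint_vel'],3),np.round(s['eef_pos'],4),s['wrist_force'],s['torque'],s['finger_gap'])
im=vision.grab_frame('wrist'); cv2.imwrite("pics/w17.png",im)
```

```text
18.45 [ 0.002  0.002  0.001 -0.001 -0.003  0.   ] [ 0.591  -0.2351  0.0631] [0.84582143 0.67920774 3.93288658] [ 0.03843927 -0.11278917  0.00407558] 0.6454912554523943
```

View pics/w17.png

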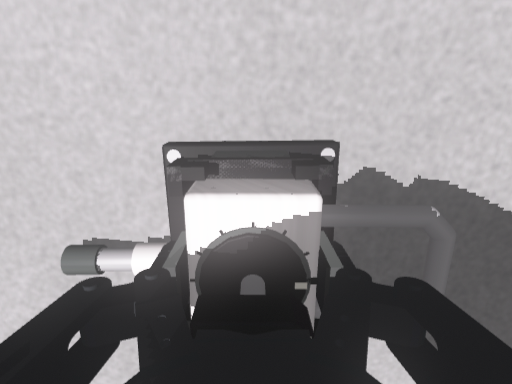

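Padlock held at gap 0.645, about 55 mm. Lifting straight out of the nest.

Request:
play_rows([
  [[0,0,0],0,-0.2],
  [[0,0,0],0,-0.2],
  [[0,0,-0.7],0,-0.2],
  [[0,0,-1.5],0,-0.2],
  [[0,0,-2.5],0,-0.2],
  [[0,0,-4],0,-0.2],
  [[0,0,-6],0,-0.2],
  [[0,0,-8],0,-0.2],
  [[0,0,-9.5],0,-0.2],
  [[0,0,-10.2],0,-0.2],
])

```text
t: 19.5
eef_pos: [0.5901, -0.2351, 0.1657]
ee_rot: [-0.0, 0.739, -0.674, 0.001]
wrist_force: [-0.1, 0.1, -2.8]
finger_gap: 0.645
```

Run:
```python
from h import *
s=status.state(); print(s['t'],np.round(s['joint_vel'],3),np.round(s['eef_pos'],4),s['wrist_force'],s['torque'],s['finger_gap'])
im=vision.grab_frame('side'); cv2.imwrite("pics/s18.png",im)
```

```text
19.5 [ 0.002 -0.023  0.095  0.133  0.002 -0.001] [ 0.5901 -0.2351  0.1657] [-0.1250558   0.08748449 -2.76103263] [ 0.05691748 -0.02492369  0.00432423] 0.6449118633707845
```

View pics/s18.png

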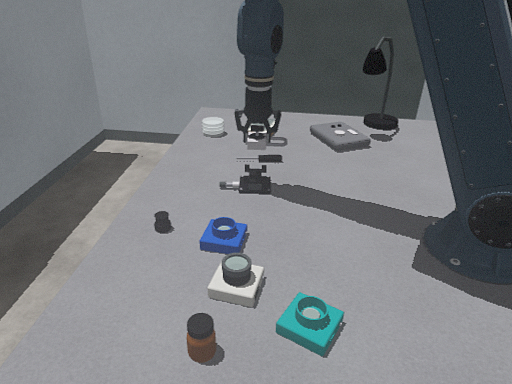

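Request:
play_rows([
  [[-1,0,0],0,-0.2],
  [[-3,-0.1,0],0,-0.2],
  [[-6,-0.3,0],0,-0.2],
  [[-9,-0.5,0],0,-0.2],
  [[-12,-0.7,0],0,-0.2],
  [[-15,-0.8,0],0,-0.2],
  [[-18,-1,0],0,-0.2],
  [[-21,-1.2,0],0,-0.2],
  [[-24,-1.3,0],0,-0.2],
  [[-27,-1.5,0],0,-0.2],
])

```text
t: 20.55
eef_pos: [0.5787, 0.038, 0.1626]
ee_rot: [0.001, 0.739, -0.674, -0.001]
wrist_force: [0.7, -1.0, -3.0]
finger_gap: 0.637
```

Request:
play_rows([
  [[-3,-0.2,0],0,-0.2],
  [[-6,-0.4,0],0,-0.2],
  [[-9,-0.5,0],0,-0.2],
  [[-12,-0.7,0],0,-0.2],
  [[-15,-0.9,0],0,-0.2],
  [[-17.5,-1,0],0,-0.2],
  [[-19,-1.1,0],0,-0.2],
  [[-19,-1.1,0],0,-0.2],
  [[-19,-1.1,0],0,-0.2],
  [[-19,-1.1,0],0,-0.2],
])

```text
t: 21.55
eef_pos: [0.5736, 0.2249, 0.1633]
ee_rot: [0.0, 0.738, -0.674, -0.0]
wrist_force: [0.0, -0.4, -2.6]
finger_gap: 0.646
```

Run:
```python
from h import *
s=status.state(); print(s['t'],np.round(s['joint_vel'],3),np.round(s['eef_pos'],4),s['wrist_force'],s['torque'],s['finger_gap'])
im=vision.grab_frame('side'); cv2.imwrite("pics/s19.png",im)
cv2.imwrite("pics/s19c.png",cv2.resize(im[130:330,140:360],None,fx=3.5,fy=3.5,interpolation=cv2.INTER_CUBIC))
im=vision.grab_frame('wrist'); cv2.imwrite("pics/w19.png",im)
```

```text
21.55 [-0.009 -0.003  0.002  0.001  0.001  0.001] [0.5736 0.2249 0.1633] [ 0.0080021  -0.44437809 -2.60976731] [-0.05590607 -0.04113007 -0.00124793] 0.6461499989929926
```

View pics/s19c.png

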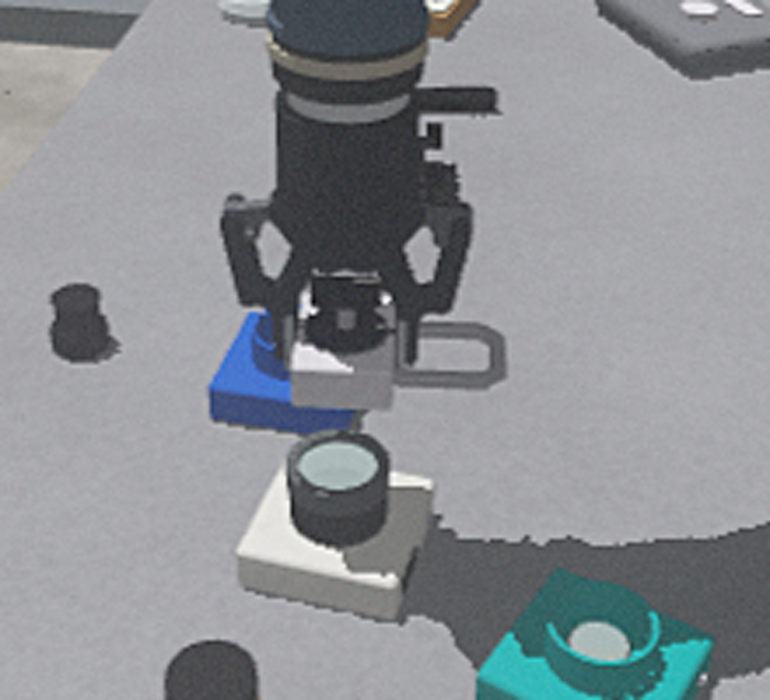

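View pics/w19.png

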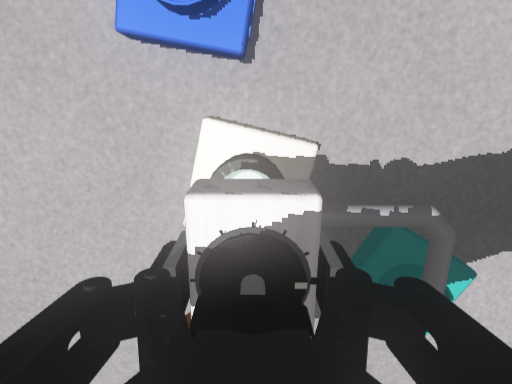

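Padlock hangs level above the window with its shackle out. The window is flush on the rim and the arm is at rest, so I'm handing in.

Run:
```python
from rig import ticket
print(ticket.close_job())
```

```text
the job is handed in; nothing more can be done
None
```

I seated the window, opened the padlock in its nest, and handed the job in at about 21.7 s. The gripper was holding the padlock over the glass. The hand-in gave no verdict.

**What I did**
- **Window:** I set it on the white port's rim. The TCP stopped at the height I had worked out for full seating, with 9 N of contact, and the pictures after release show it level and flush.
- **Dial:** It started two clicks anticlockwise, and I turned it two clicks clockwise. The next picture showed the mark lined up with the shackle.
- **Shackle:** I drew it 18 mm to its stop, which showed as 7.5 N on the wrist. It looked fully out in the pictures taken afterwards.
- **Padlock:** I lifted it straight out and held it with the TCP at (0.574, 0.225). That is about 2 mm from where I measured the port axis. From the grip height, I estimate the lock centre is about 10 cm above the rim.

**What was off**
- In the call that released the dial I wrongly left a turn of 1.05 rad in the first row. Each row is limited to 0.15 rad and the next one took it back. I checked the dial before pulling the shackle and it was still home.
- The top and wrist cameras disagreed by about 3 mm or more in y. I went by the wrist camera.

**Last checks:** the arm was still and the grip held at a gap of 0.646 (about 55 mm). The wrist carried 2.6 N, a little less than the padlock's 3.3 N. The final pictures show the window seated with clear space above it. The jar and loupe look in place. I steered clear of the screwdriver but did not check its position in a final picture.

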